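# Tuck drip flashing under the lapped cover plate and hold it down

## Robot

A 6-joint arm with a two-finger parallel gripper is mounted at the origin on the work surface; the furniture and walls round the work are solid. World frame = base frame: x ahead of the robot, y to its left, z up, the work surface at z = 0. Lengths are in m, angles in rad, forces in N, time in s.
With the tool pointing down it reaches from about 0.3 to 0.775 m from the base axis. Payload 14.6 kg.
Tool frame: the origin (TCP) lies midway between the tips of the shut fingers; the grasp point (between the pads) lies 19 mm behind it (ctrl.grip_depth is the distance from the TCP to the grasp point, in m); z points along the fingers, x is the direction in which the jaws open and shut, and the axes are right-handed (so a half turn about z gives the same grasp; the last joint's range is limited). The gripper opens to 94 mm and grips with 3 to 60 N. Pads are 16 mm wide; open, the fingers measure 119 mm over their backs; the gripper's body (75 mm by 177 mm) begins 78 mm behind the grasp point.
Start: joints at [-1.262, 0.3, 1.521, -0, 1.321, -0.067], TCP at [0.202, -0.512, 0.205] pointing down, gripper open.
Joint ranges: [-3.03, 3.03], [-0.79, 2.21], [0.23, 2.52], [-1.04, 4.18], [0, 3.07], [-2.55, 2.55]. Speed limits (rad/s): [2.22, 2.22, 2.57, 3.14, 3.14, 3.14].

## Interface

Orientations are given as [roll, pitch, yaw] about the fixed x, y, z axes, in that order (R = Rz(yaw) Ry(pitch) Rx(roll)).
In Python, from station import ctrl gives the robot as it stands.
- The arm moves only by the tool play_rows, never from a script. Its argument "steps" is a list that holds one entry, the list of rows, each a list of 7 numbers: the shift along the tool's x, y, z in cm, then the turn, a rotation vector about the tool's x, y, z in rad, then the opening, from 0 (shut) to 1 (fully open). In form: [[[x, y, z, ax, ay, az, hand], ...]]. A call has 1 to 20 rows; each row is the pose to reach, as a shift and turn from the pose measured when the call began, along the tool's axes at that moment; what a row does not reach only later rows make up. A row lasts 1/12 s, in which the tool goes at most 41.7 mm and 7.16 degrees, less where a joint would pass 70% of its speed; a pose out of reach is approached as far as the arm can. A call with a gripper value outside its range is refused whole. The fingers move at their own pace and stop on an object; "force" is the grip in N (left out, the last holds). Time passes only in rows, so rows that repeat a pose let the fingers close. It gives the time, the measured TCP pose, the force and the opening at its end, in the units of the state.
- ctrl.get_obs(): the state, without advancing time (a new reading comes with each control period).
- ctrl.camera(name): name is "side" or "top" or "wrist"; returns a dict with "frame" (420x560x3 uint8, blue, green, red), "fovy" (degrees; the focal length in pixels is half the picture's height over the tangent of half this angle, whatever the lens; pixels are square), "cx", "cy" (the principal point, pixels), "world_to_cam" (4x4, takes a point from world to camera coordinates). Camera axes: x right, y up, looking along -z (the intrinsics and any distortion apply to the point x, -y, -z); pixel columns grow to the right and rows downward; lengths in m; the calibration is good to about 2 mm. A picture is of the moment at which its call begins. There is no depth.
- ctrl.hand_in(): hands the job in, once; it reports no verdict.
The state is a dict: "time_s": time; "qpos": joint angles; "joint_vel": joint speeds; "tau": joint torques, N m; "ee_pos": TCP position; "eef_rot": TCP orientation; "force": force on the tool from outside, world axes, zero at the start; "moment": the same for the moment, N m; "grip_width": finger opening in m.
Only numpy, scipy, OpenCV 4.12 (cv2) and the standard library are available. Lean on these libraries where they do the work, as an engineer would, in place of code of your own. Each camera call takes 0.05 s, during which the arm holds its last target. There are 200 camera calls.

## Task

Spray the drip board first: press the red cap of the cleaner canister right down and let it spring back up. Then take the aluminium flashing by its upstand, lay it on the grey board and slide its free edge under the lapped blue cover plate, square and centred, until it meets the stop, without lifting the plate. Finish holding it there: keep hold of the flashing and keep pressing it flat onto the board with a firm push of about 10 N, and leave the steel ring gauge, brass adaptor and small weight alone.

Things in the scene. Friction and masses are not known exactly. Their poses are not given: they have to be found in the camera images.
- board: Grey drip board fixed on the worktop, 190 (x) x 130 (y) mm, 15 mm high; its flat top is the bed. Origin: centre of its underside, on the worktop. Its +x axis is the way the flashing is slid under the blue plate, +z is up. The stop, a 5.5 mm high ledge under the plate, is at board x = +45 mm. The bed is free at x < 0; plate and hinge rail rise at most 16 mm above the bed.
- plate_edge (a point): Middle of the free edge of the lapped blue cover plate (110 mm wide in board y), the tip of its upward flare, at its underside: board x = +6 mm, y = 0, 11 mm above the bed. The flare slopes down to board x = +17 mm; beyond that the plate's underside is 6.5 mm above the bed.
- flap (a joint): Hinge of the blue lapped cover plate; its axis lies along the board's y at board x = +72 mm, 8.5 mm above the bed. 0 rad = plate lying down as found, grows as its free edge is lifted. It is light (about 1 N at the edge lifts it) and falls back. Lifted means more than 0.12 rad (about 8 mm at the edge).
- strip: Loose aluminium drip flashing, L-shaped, about 0.16 kg (varies): a flat flange 80 (x) x 90 (y) x 4 mm thick, and at its heel an upstand 10 mm thick (x from -40 to -30 mm), 90 mm long in y, rising to 50 mm above the underside. Origin: centre of the flange's underside; +x points from the upstand to the free edge (x = +40 mm), +z up. It starts lying flat on the worktop to the right of the board.
- strip_grip (a point): Grip point of the flashing: middle of the upstand, 32 mm above the flange's underside (28 mm above the flange's upper face), at x = -35 mm of the flashing, so 75 mm behind its free edge. Axes as those of the flashing: gripped by closing across x, 10 mm wide.
- strip_nose (a point): Middle of the flashing's free edge, half-way through its 4 mm thickness. Axes as those of the flashing. Fully home it is at the stop, board x = +45 mm, y = 0, 17 mm above the worktop.
- cap (a joint): Travel of the sprung red cap: 0 m up, 0.006 m fully down. About 0.7 N starts it and 5 N holds it fully down; it springs back when let go.
- cap_top (a point): Middle of the top of the red cap, a disc of 32 mm diameter, about 124 mm above the worktop, on the white cleaner canister with green band (52 mm diameter) fixed at the far left corner of the board. Pressed straight down.
- ring_gauge: Bystander: grey steel ring gauge, 54 mm diameter, 18 mm high, lying loose nearer the robot than the board. Origin: centre of its underside.
- adaptor: Bystander: brass hexagon adaptor, 27 x 31 x 40 mm high, loose, nearer the robot. Origin: centre of its underside.
- small_weight: Bystander: small grey metal weight with neck, 27 mm diameter, 62 mm tall, loose, at the far right. Origin: centre of its underside.
Not all that is in view belongs to the job. Of the things that look like the part that bears cap, take the one that is farthest to the robot's right at the start.

How it is judged:
On the way, in this order (a step that is already met when the one before it is completed fails the run):
1. the red cap is pressed down at least 4.5 of its 6 mm (value of joint cap above 0.0045 m), for 0.1 s.
2. the cap has sprung back up (value of joint cap below 0.0015 m), for 0.1 s.
3. the flashing is tucked under the plate, at the stop, square, centred and flat on the board (x of strip_nose in the frame of board above 0.039 m and y of strip_nose in the frame of board between -0.012 and 0.012 m and z of strip_nose in the frame of board below 0.0195 m and angle between strip's own z axis and vertical below 0.05 rad and angle between the x axis of strip and the x axis of board, either way round below 0.08 rad), for 0.2 s.
At the end, for the whole second after the job is handed in: Fingers hold the flashing and press it on the board (over 4 N), at rest; its edge is under the plate, within 6 mm of the stop, 12 mm of centre, 2.5 mm of the bed, square within 0.08 and flat within 0.05 rad; plate down (under 0.06 rad), cap up (all of step 3 and contact force between strip and board above 4 N and contact force between the fingers and strip above 2 N and value of joint flap below 0.06 rad and value of joint cap below 0.0015 m and linear speed of strip below 0.02 m/s); the arm keeps its last pose, push and grip.
It fails at once if the cover plate is lifted by more than 0.12 rad (value of joint flap above 0.12 rad).
It fails at once if the ring gauge is shifted by more than 15 mm or tipped (distance of ring_gauge from where it was at the start of the episode above 0.015 m or angle between ring_gauge's own z axis and vertical above 0.3 rad).
It fails at once if the adaptor is shifted by more than 15 mm or tipped (distance of adaptor from where it was at the start of the episode above 0.015 m or angle between adaptor's own z axis and vertical above 0.3 rad).
It fails at once if the small weight is shifted by more than 15 mm or tipped (distance of small_weight from where it was at the start of the episode above 0.015 m or angle between small_weight's own z axis and vertical above 0.3 rad).
It also fails if it takes over 51 s, if anything falls off the work surface, if the arm or the gripper's body presses on something with over 40 N, if the wrist force passes 120 N, or if a joint passes its speed limit or range.

## Working session

There is one attempt and no reset: what is moved stays moved. The work goes in short steps, Python scripts to look and compute and a tool call to move; the robot and the scene stay as the last step left them, time stands still between calls to the robot, and variables do not carry over. Pictures are saved under pics/ and viewed, about 8 in all and at most 12, crops included, and the job is handed in when it is done.

Besides the shell and the picture viewer there is one more tool, called after "Call:" as name(argument=value, ...), one argument or row to a line, values as JSON. play_rows: Moves the arm, as the interface text tells. Its arguments: {"type":"object","properties":{"steps":{"type":"array"},"force":{"type":"number"}},"required":["steps"]}

```bash
ls; mkdir -p pics
cat > h.py <<'E'
import numpy as np, cv2
from station import ctrl
def cam(n,save=None):
    c=ctrl.camera(n)
    if save: cv2.imwrite(save,c["frame"])
    return c
def ray(c,u,v):
    f=c["frame"].shape[0]/2/np.tan(np.radians(c["fovy"])/2)
    M=np.array(c["world_to_cam"]); R=M[:3,:3]; o=-R.T@M[:3,3]
    d=R.T@np.array([(u-c["cx"])/f,-(v-c["cy"])/f,-1]); return o,d
def onz(c,u,v,z):
    o,d=ray(c,u,v); return o+d*(z-o[2])/d[2]
def proj(c,p):
    f=c["frame"].shape[0]/2/np.tan(np.radians(c["fovy"])/2)
    M=np.array(c["world_to_cam"]); q=M[:3,:3]@np.array(p)+M[:3,3]
    return c["cx"]-f*q[0]/q[2], c["cy"]+f*q[1]/q[2]
E
python3 - <<'E'
from h import *
import pickle
cs={n:cam(n) for n in("top","side","wrist")}
pickle.dump(cs,open("cs0.pkl","wb"))
for n,c in cs.items(): print(n,{k:v for k,v in c.items() if k!="frame"})
cv2.imwrite("pics/top0.png",cs["top"]["frame"]);cv2.imwrite("pics/side0.png",cs["side"]["frame"])
print(ctrl.get_obs(),ctrl.grip_depth)
E
```

```text
pics
top {'fovy': 56.742165447902856, 'cx': 278.333345369989, 'cy': 210.75643386269115, 'world_to_cam': array([[ 0.08114424, -0.99670016, -0.00209605, -0.20496807],
       [ 0.97543591,  0.0789806 ,  0.20563767, -0.43394495],
       [-0.20479355, -0.01873088,  0.97862595, -0.88171119],
       [ 0.        ,  0.        ,  0.        ,  1.        ]])}
side {'fovy': 52.537787635055196, 'cx': 280.8743487924506, 'cy': 204.83828498719714, 'world_to_cam': array([[ 0.98839701, -0.14979588,  0.02515054, -0.47522301],
       [ 0.03645274,  0.39467337,  0.91809811, -0.03971995],
       [-0.14745356, -0.90652861,  0.39555445, -0.97990406],
       [ 0.        ,  0.        ,  0.        ,  1.        ]])}
wrist {'fovy': 66.0004032074275, 'cx': 282.69253147825776, 'cy': 212.31659841711507, 'world_to_cam': array([[ 0.36649207, -0.93042034, -0.00124813, -0.54970556],
       [ 0.89291147,  0.35209377, -0.28060485,  0.02969721],
       [ 0.26151992,  0.10172498,  0.95982257, -0.39066148],
       [ 0.        ,  0.        ,  0.        ,  1.        ]])}
{'time_s': 0.15, 'qpos': array([-1.26159833e+00,  3.00342457e-01,  1.52141832e+00, -1.40710671e-05,
        1.32069424e+00, -6.66092988e-02]), 'joint_vel': array([ 0.00053001,  0.00038804, -0.00205309,  0.00087311, -0.00029844,
       -0.0009882 ]), 'tau': array([ 2.94327299e-03, -5.31949103e+01, -3.52821600e+01,  7.08888844e-02,
        2.35471461e-02, -6.80251128e-05]), 'ee_pos': array([ 0.20179371, -0.51143804,  0.20502575]), 'eef_rot': array([-3.14154885e+00,  8.61363805e-04, -1.19498552e+00]), 'force': array([ 0.85924131, -0.91396584,  0.89932905]), 'moment': array([ 0.0420961 , -0.06031829,  0.00919909]), 'grip_width': 0.09391001309800256} 0.0188
```

View pics/top0.png

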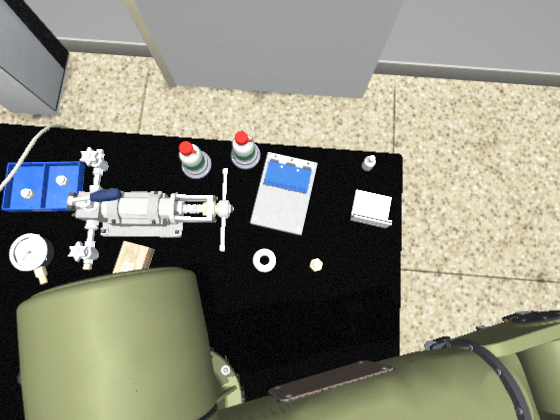

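View pics/side0.png

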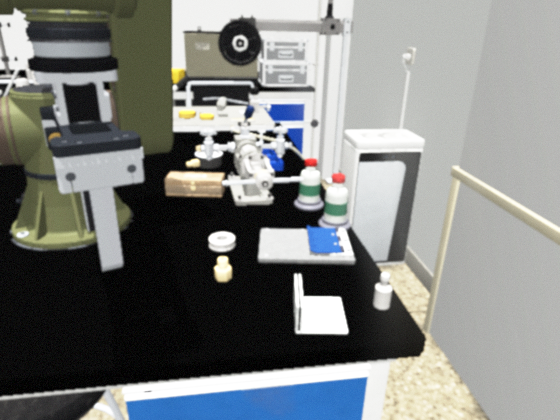

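The two red-capped canisters are at top (186,149) and (241,138), and at side (311,163) and (338,178). The one at (241,138) is farthest to the robot's right and stands at the board's far left corner, so it fits. The board is around (285,195) and the flashing around (372,208) in the top view, with the ring at (264,260), the adaptor at (316,265) and the weight at (369,163).

Run:
```python
from h import *
import pickle
cs=pickle.load(open("cs0.pkl","rb"))
t=cs["top"]
c=t["frame"][115:285,165:410]; cv2.imwrite("pics/crop0.png",cv2.resize(c,None,fx=3.2,fy=3.2,interpolation=cv2.INTER_CUBIC))
cap={}
for n in("top","side"):
    f=cs[n]["frame"].astype(int); m=((f[...,2]>120)&(f[...,1]<70)&(f[...,0]<70)).astype(np.uint8)
    k,l,s,ce=cv2.connectedComponentsWithStats(m)
    for i in range(1,k):
        if s[i,4]>30: print(n,s[i],ce[i], onz(cs[n],*ce[i],.12))
g=cv2.cvtColor(t["frame"],cv2.COLOR_BGR2GRAY)
m=(t["frame"].max(2)>70).astype(np.uint8)
m[:120]=0
for x in cv2.findContours(m,cv2.RETR_EXTERNAL,cv2.CHAIN_APPROX_NONE)[0]:
    if cv2.contourArea(x)<40: continue
    x0,y0,w,h=cv2.boundingRect(x)
    if x0<220 or x0>400 or y0>290: continue
    r=cv2.minAreaRect(x); b=cv2.boxPoints(r)
    print(r); print([onz(t,*p,.015 if r[1][0]*r[1][1]>3000 else 0.0).round(4)[:2].tolist() for p in b],b.tolist())
```

```text
top [235 138  13   7  39] [241.76923077 141.64102564] [ 0.58653071 -0.07484526  0.12      ]
top [181 146  14  10  40] [187.775 151.775] [0.55255775 0.04429767 0.12      ]
side [305 161  11   5  48] [309.77083333 163.125     ] [0.55356949 0.028728   0.12      ]
((316.0000305175781, 264.5000305175781), (13.435027122497559, 12.020814895629883), 45.0)
[[0.3323, -0.2485], [0.3546, -0.2678], [0.3335, -0.2922], [0.3114, -0.2729]] [[307.0000305175781, 264.0000305175781], [315.5000305175781, 255.50003051757812], [325.0000305175781, 265.0000305175781], [316.5000305175781, 273.5000305175781]]
((263.5, 260.0), (24.0, 23.0), 90.0)
[[0.3603, -0.1115], [0.3649, -0.1677], [0.3069, -0.1726], [0.3023, -0.1171]] [[252.0, 248.0], [275.0, 248.0], [275.0, 272.0], [252.0, 272.0]]
((372.7499694824219, 208.74998474121094), (42.16496276855469, 32.555274963378906), 11.309932708740234)
[[0.4478, -0.3452], [0.5312, -0.3577], [0.518, -0.4623], [0.4353, -0.4481]] [[348.88458251953125, 220.576904296875], [355.26922607421875, 188.65383911132812], [396.6153564453125, 196.92306518554688], [390.230712890625, 228.84613037109375]]
((368.5, 162.5), (15.0, 13.0), 90.0)
[[0.6223, -0.3713], [0.6249, -0.4047], [0.5845, -0.4059], [0.5819, -0.3728]] [[362.0, 155.0], [375.0, 155.0], [375.0, 170.0], [362.0, 170.0]]
((283.4606628417969, 192.83706665039062), (53.441612243652344, 75.02812194824219), 12.994616508483887)
[[0.4181, -0.0996], [0.6096, -0.1242], [0.5882, -0.2582], [0.3989, -0.2286]] [[248.98875427246094, 223.38201904296875], [265.8595275878906, 150.2752685546875], [317.93255615234375, 162.2921142578125], [301.0617980957031, 235.39886474609375]]
```

View pics/crop0.png

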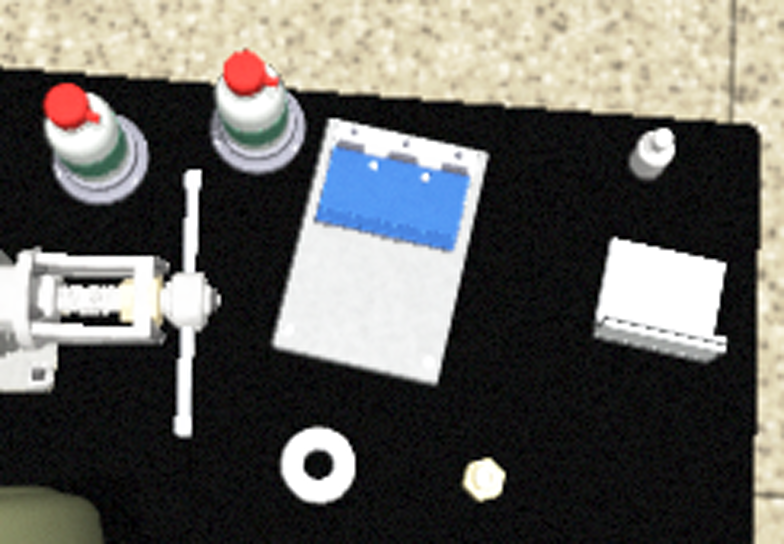

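Crop confirms that the right-hand canister, cap at top (241,138), stands at the board's far left corner. The flashing's upstand faces the robot and its free edge faces away.

```bash
cat >> h.py <<'E'
from scipy.spatial.transform import Rotation as Ro
def mv(p,yaw=None):
    o=ctrl.get_obs(); R=Ro.from_euler("xyz",o["eef_rot"]); s=R.inv().apply(np.array(p)-o["ee_pos"])*100
    t=(R.inv()*Ro.from_euler("xyz",[np.pi,0,yaw])).as_rotvec() if yaw is not None else 0
    print("move",np.round(s,2),np.round(t,3),"from",o["ee_pos"].round(4),o["eef_rot"].round(3),"t",o["time_s"],"F",o["force"].round(1),"g",round(o["grip_width"],4))
E
python3 - <<'E'
from h import *
import pickle
cs=pickle.load(open("cs0.pkl","rb"))
print(onz(cs["top"],241,137.8,.124),onz(cs["side"],338,178,.124))
o1,d1=ray(cs["top"],241,137.8);o2,d2=ray(cs["side"],338,178)
s=np.linalg.lstsq(np.c_[d1,-d2],o2-o1,rcond=None)[0]; print(o1+d1*s[0],o2+d2*s[1])
mv([.42,-.28,.30],-.15)
E
```

```text
[ 0.59400605 -0.07271834  0.124     ] [ 0.59032712 -0.09314896  0.124     ]
[ 0.59717381 -0.071641    0.11616552] [ 0.59700242 -0.07161182  0.11610023]
move [-13.53 -28.79  -9.48] [-0.000e+00  1.000e-03 -1.045e+00] from [ 0.2018 -0.5114  0.205 ] [-3.142e+00  1.000e-03 -1.195e+00] t 0.15 F [ 0.9 -0.9  0.9] g 0.0939
```

Call:
play_rows(
  steps=[
    [[-3,-6,-9,0,0,-0.12,0.3],[-13.5,-28.8,-9.5,0,0,-0.3,0],[-13.5,-28.8,-9.5,0,0,-0.5,0],[-13.5,-28.8,-9.5,0,0,-0.7,0],[-13.5,-28.8,-9.5,0,0,-0.9,0],[-13.5,-28.8,-9.5,0,0,-1.045,0],[-13.5,-28.8,-9.5,0,0,-1.045,0],[-13.5,-28.8,-9.5,0,0,-1.045,0],[-13.5,-28.8,-9.5,0,0,-1.045,0],[-13.5,-28.8,-9.5,0,0,-1.045,0],[-13.5,-28.8,-9.5,0,0,-1.045,0],[-13.5,-28.8,-9.5,0,0,-1.045,0],[-13.5,-28.8,-9.5,0,0,-1.045,0],[-13.5,-28.8,-9.5,0,0,-1.045,0]],
  ],
  force=20,
)

```text
time_s: 1.32
ee_pos: [0.4195, -0.281, 0.2999]
eef_rot: [-3.141, 0.001, -0.153]
force: [-0.6, 0.5, -1.1]
grip_width: 0.0041
```

Run:
```python
from h import *
import pickle
w=cam("wrist","pics/w1.png"); pickle.dump(w,open("w1.pkl","wb"))
for p in ([.594,-.072,.124],[.504,-.178,.015],[.482,-.405,0]): print(proj(w,p))
mv([.594,-.072,.16],-.15)
```

```text
(np.float64(436.99983967963294), np.float64(-54.58246060504922))
(np.float64(333.9711293891346), np.float64(91.96309744146778))
(np.float64(334.29773530698503), np.float64(245.48648287580653))
move [ 14.08 -23.29  14.01] [-0.001  0.001 -0.002] from [ 0.4196 -0.281   0.3   ] [-3.141e+00  1.000e-03 -1.520e-01] t 1.3667 F [-0.7 -0.7  0.5] g 0.0015
```

View pics/w1.png

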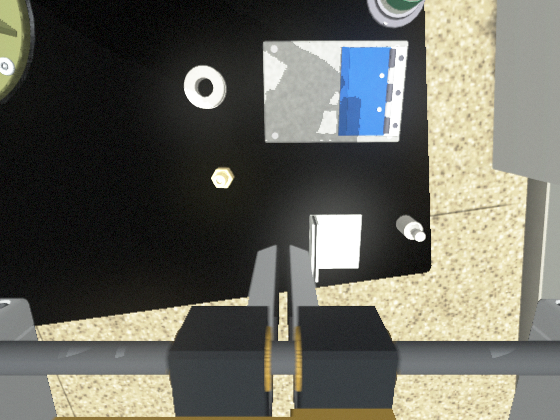

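The wrist view shows the board with corners near (263,41), (408,41), (401,142) and (265,142). The flashing is at (312–361, 214–269), and the canister foot is at the top edge near (397,5).

```bash
cat >> h.py <<'E'
def quad(c,box,z,thr=70):
    x0,y0,x1,y1=box; m=(c["frame"].max(2)>thr).astype(np.uint8); k=np.zeros_like(m); k[y0:y1,x0:x1]=m[y0:y1,x0:x1]
    x=max(cv2.findContours(k,cv2.RETR_EXTERNAL,cv2.CHAIN_APPROX_NONE)[0],key=cv2.contourArea)
    q=cv2.approxPolyDP(cv2.convexHull(x),4,True)[:,0]
    return q,np.array([onz(c,*p,z)[:2] for p in q.astype(float)])
E
python3 - <<'E'
from h import *
import pickle
w=pickle.load(open("w1.pkl","rb"))
for b,z in(((245,28,422,160),.015),((295,200,375,285),.004)):
    q,P=quad(w,b,z)
    print(q.tolist());print(P.round(4).tolist())
    for i in range(len(P)):
        d=P[(i+1)%len(P)]-P[i]; print(np.linalg.norm(d).round(4),np.arctan2(d[1],d[0]).round(3))
E
```

```text
[[408, 41], [407, 95], [398, 141], [265, 142], [263, 41]]
[[0.6051, -0.1311], [0.6008, -0.1968], [0.5856, -0.2559], [0.4013, -0.2288], [0.4202, -0.1025]]
0.0659 -1.636
0.061 -1.824
0.1862 2.996
0.1277 1.422
0.1872 -0.153
[[361, 212], [358, 268], [315, 284], [295, 284], [297, 227], [307, 212], [326, 200], [345, 202]]
[[0.5278, -0.3549], [0.515, -0.4477], [0.4431, -0.4656], [0.4109, -0.4606], [0.4279, -0.364], [0.4464, -0.3424], [0.4772, -0.328], [0.5052, -0.3355]]
0.0937 -1.708
0.074 -2.898
0.0326 2.989
0.0982 1.397
0.0284 0.863
0.034 0.435
0.029 -0.261
0.0298 -0.711
```

Call:
play_rows(
  steps=[
    [[4,-6,2,0,0,0,0],[7,-10,5,0,0,0,0],[9,-14,7,0,0,0,0],[11,-18,9,0,0,0,0],[13,-21,10,0,0,0,0],[14.1,-23.3,11,0,0,0,0],[14.1,-23.3,12.5,0,0,0,0],[14.1,-23.3,13.5,0,0,0,0],[14.1,-23.3,13.5,0,0,0,0]],
  ],
)

```text
time_s: 2.12
ee_pos: [0.5935, -0.0702, 0.161]
eef_rot: [-3.14, 0.007, -0.151]
force: [-0.7, -0.3, -0.3]
grip_width: 0.0003
```

Run:
```python
from h import *
import pickle
cs={n:cam(n) for n in("top","side","wrist")}
pickle.dump(cs,open("cs2.pkl","wb"))
a=cs["top"]["frame"][80:220,160:340];b=cs["side"]["frame"][60:260,230:430];w=cs["wrist"]["frame"]
r=lambda i,h:cv2.resize(i,(int(i.shape[1]*h/i.shape[0]),h),interpolation=cv2.INTER_CUBIC)
a=r(a,300);b=r(b,300);w=r(w,300)
im=np.zeros((600,800,3),np.uint8);im[:300,:a.shape[1]]=a;im[:300,a.shape[1]:a.shape[1]+300]=b;im[300:,:w.shape[1]]=w
cv2.imwrite("pics/cap2.png",im)
mv([.594,-.072,.125],-.15)
```

```text
move [-0.03 -0.1   4.13] [-0.001 -0.    -0.003] from [ 0.5941 -0.0731  0.1663] [-3.141 -0.    -0.153] t 2.2667 F [0.9 0.4 0.7] g 0.0007
```

View pics/cap2.png

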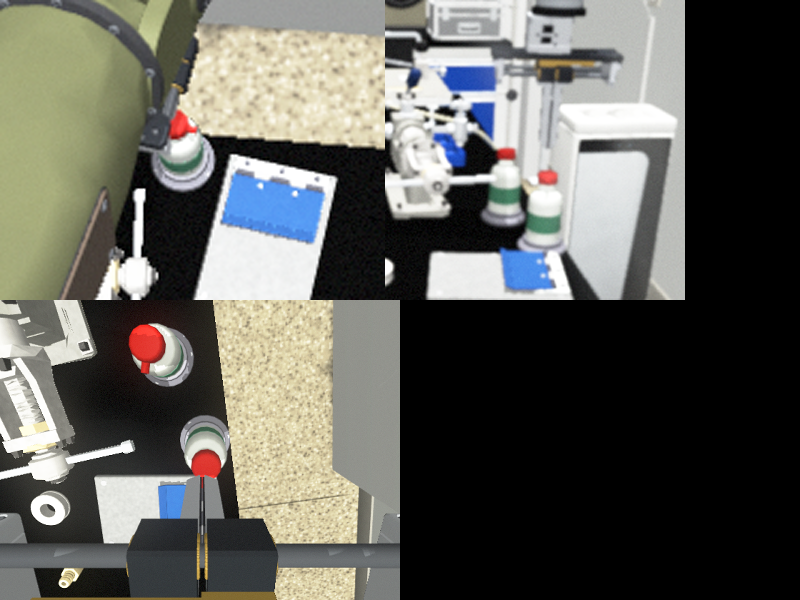

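Wrist view (lower left, scaled 0.71): the right canister's cap is at about (287,230) in full pixels, just in front of the fingertips at (283,249). I'll check the cap centre numerically.

Run:
```python
from h import *
import pickle
w=pickle.load(open("cs2.pkl","rb"))["wrist"]; f=w["frame"].astype(int)
m=((f[...,2]>120)&(f[...,1]<80)&(f[...,0]<80)).astype(np.uint8)
k,l,s,ce=cv2.connectedComponentsWithStats(m)
for i in range(1,k):
    if s[i,4]>100: print(s[i],ce[i])
    if s[i,4]>100: 
        x,y,W,H,_=s[i]
        print(W,onz(w,x,y+H/2,.124),onz(w,x+W,y+H/2,.124),onz(w,x+W/2,y,.124))
print(proj(w,[.594,-.072,.124]),proj(w,[.5941,-.0731,.1663]))
```

```text
[ 180   34   52   69 2301] [204.97435897  63.24119948]
52 [0.54639429 0.04688356 0.124     ] [0.57849055 0.04191933 0.124     ] [0.56666509 0.06330926 0.124     ]
[ 268  209   42   55 1338] [288.23243647 229.65769806]
42 [ 0.5822424  -0.07168772  0.124     ] [ 0.61217168 -0.07630128  0.124     ] [ 0.60024186 -0.05362553  0.124     ]
(np.float64(284.1830823628215), np.float64(234.56571077183634)) (np.float64(284.8730979455998), np.float64(260.86334294121264))
```

Call:
play_rows(
  steps=[
    [[0.3,-0.25,1.5,0,0,0,0],[0.3,-0.25,3,0,0,0,0],[0.3,-0.25,4,0,0,0,0],[0.3,-0.25,4.4,0,0,0,0],[0.3,-0.25,4.6,0,0,0,0],[0.3,-0.25,4.6,0,0,0,0],[0.3,-0.25,4.6,0,0,0,0]],
  ],
)

```text
time_s: 2.85
ee_pos: [0.5978, -0.0715, 0.1214]
eef_rot: [-3.141, -0.002, -0.154]
force: [-1.1, -2.4, 4.5]
grip_width: 0.0004
```

Call:
play_rows(
  steps=[
    [[0,0,0.4,0,0,0,0],[0,0,0.6,0,0,0,0],[0,0,0.6,0,0,0,0],[0,0,0.6,0,0,0,0],[0,0,0.6,0,0,0,0]],
  ],
)

```text
time_s: 3.27
ee_pos: [0.5984, -0.0715, 0.1181]
eef_rot: [-3.141, -0.005, -0.154]
force: [-9.7, 0.6, 22.8]
grip_width: 0.0004
```

Call:
play_rows(
  steps=[
    [[0,0,-1.5,0,0,0,0],[0,0,-4,0,0,0,0],[0,0,-7,0,0,0,0],[0,0,-10,0,0,0,0],[-2,4,-11,0,0,0,0.5],[-4,8,-11,0,0,0,0.6],[-6,12,-11,0,0,0,0.6],[-8,16,-11,0,0,0,0.6],[-9,20,-11,0,0,0,0.6],[-10,24,-11,0,0,0,0.6],[-10,28,-11,0,0,0,0.6],[-10,29,-10,0,0,0,0.6],[-10,29,-9,0,0,0,0.6],[-10,29,-9,0,0,0,0.6],[-10,29,-9,0,0,0,0.6]],
  ],
)

```text
time_s: 4.52
ee_pos: [0.4549, -0.3419, 0.2072]
eef_rot: [-3.14, -0.004, -0.153]
force: [-0.1, -0.0, 1.1]
grip_width: 0.0563
```

Run:
```python
from h import *
import pickle
w=cam("wrist","pics/w3.png"); pickle.dump(w,open("w3.pkl","wb"))
t=cam("top"); pickle.dump(t,open("t3.pkl","wb"))
mv([.447,-.391,.12],-.14)
```

```text
move [-0.13  4.99  8.82] [-0.    -0.005 -0.012] from [ 0.4554 -0.3418  0.2082] [-3.141 -0.005 -0.152] t 4.6167 F [-0.2 -0.8 -0.4] g 0.0561
```

View pics/w3.png

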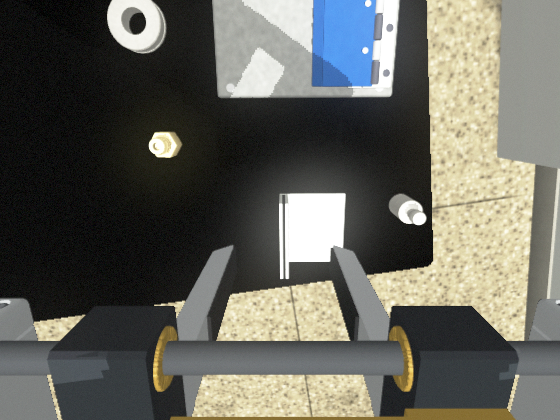

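The flashing's free edge runs (344,194)–(344,262) and its upstand top runs (284,194)–(284,278). The board's right edge lies along row 97.

Run:
```python
from h import *
import pickle
w=pickle.load(open("w3.pkl","rb")); g=w["frame"].max(2).astype(int)
for v in(200,215,230,250): print(v,[(u,int(g[v,u])) for u in range(276,294)],[(u,int(g[v,u])) for u in range(341,349)])
for u in (286,310): print(u,[(v,int(g[v,u])) for v in range(189,198)],[(v,int(g[v,u])) for v in list(range(258,266))+list(range(272,282))])
E=lambda u,v,z:onz(w,u,v,z)[:2].round(4)
print("free",E(345,194,.004),E(344.5,262,.004))
print("upst L",E(279.5,194,.05),E(279.5,278,.05)," R",E(289.5,194,.05),E(289.5,278,.05))
f=[E(344.5,194,.004),E(344.5,262,.004)]
```

```text
200 [(276, 74), (277, 73), (278, 72), (279, 145), (280, 169), (281, 175), (282, 108), (283, 84), (284, 84), (285, 160), (286, 171), (287, 172), (288, 246), (289, 255), (290, 255), (291, 255), (292, 255), (293, 255)] [(341, 255), (342, 255), (343, 255), (344, 255), (345, 172), (346, 73), (347, 72), (348, 69)]
215 [(276, 79), (277, 80), (278, 82), (279, 254), (280, 255), (281, 255), (282, 218), (283, 110), (284, 101), (285, 254), (286, 255), (287, 255), (288, 249), (289, 255), (290, 255), (291, 255), (292, 255), (293, 255)] [(341, 255), (342, 255), (343, 255), (344, 203), (345, 75), (346, 75), (347, 76), (348, 73)]
230 [(276, 79), (277, 82), (278, 79), (279, 219), (280, 255), (281, 255), (282, 229), (283, 120), (284, 104), (285, 252), (286, 255), (287, 255), (288, 254), (289, 255), (290, 255), (291, 255), (292, 255), (293, 255)] [(341, 255), (342, 255), (343, 219), (344, 93), (345, 76), (346, 71), (347, 74), (348, 73)]
250 [(276, 78), (277, 79), (278, 81), (279, 155), (280, 255), (281, 255), (282, 247), (283, 144), (284, 98), (285, 229), (286, 255), (287, 255), (288, 254), (289, 255), 
[... 202 characters left out ...]
0), (194, 181), (195, 176), (196, 171), (197, 173)] [(258, 255), (259, 255), (260, 255), (261, 255), (262, 255), (263, 255), (264, 255), (265, 255), (272, 255), (273, 255), (274, 255), (275, 255), (276, 255), (277, 255), (278, 254), (279, 83), (280, 59), (281, 59)]
310 [(189, 78), (190, 79), (191, 84), (192, 86), (193, 202), (194, 255), (195, 255), (196, 255), (197, 255)] [(258, 255), (259, 255), (260, 255), (261, 255), (262, 78), (263, 77), (264, 75), (265, 74), (272, 68), (273, 65), (274, 68), (275, 65), (276, 66), (277, 61), (278, 61), (279, 59), (280, 57), (281, 55)]
free [ 0.5281 -0.3603] [ 0.5185 -0.4495]
upst L [ 0.4518 -0.3376] [ 0.4364 -0.4351]  R [ 0.4623 -0.3393] [ 0.4477 -0.4369]
```

Run:
```python
from h import *
import pickle
w=pickle.load(open("w3.pkl","rb"))
E=lambda u,v,z:onz(w,u,v,z)[:2].round(4)
ax=np.array([np.cos(.15),-np.sin(.15)])
print("top near end",E(284,278.5,.05),"-> grip",E(284,278.5,.05)+.045*np.array([np.sin(.15),np.cos(.15)]))
n=(E(345.5,193,.002)+E(341.8,262,.002))/2
print("nose",n,"grip",n-.075*ax)
n=E(341.8,262,.002); print(n-.075*ax+.045*np.array([np.sin(.15),np.cos(.15)]))
# board right-near corner & left/right edges
q,P=quad(w,(200,0,410,110),.015,110); print(q.tolist(),P.round(4).tolist())
mv([.447,-.398,.014],-.15)
```

```text
top near end [ 0.4414 -0.4366] -> grip [ 0.44812472 -0.3921053 ]
nose [ 0.5222 -0.4048] grip [ 0.44804217 -0.39359214]
[ 0.44786689 -0.39419744]
[[399, 0], [389, 96], [218, 96], [212, 0]] [[0.5997, -0.1674], [0.5841, -0.2567], [0.4018, -0.2285], [0.4147, -0.1389]]
move [-0.08  5.68 19.42] [-0.    -0.005 -0.002] from [ 0.4554 -0.3418  0.2082] [-3.141 -0.005 -0.152] t 4.6167 F [-0.2 -0.8 -0.4] g 0.0561
```

Call:
play_rows(
  steps=[
    [[0.05,3.5,2,0,0,0,0.6],[0.05,5.2,5,0,0,0,0.6],[0.05,5.2,8,0,0,0,0.6],[0.05,5.2,11,0,0,0,0.6],[0.05,5.2,14,0,0,0,0.6],[0.05,5.2,16.5,0,0,0,0.6],[0.05,5.2,18.5,0,0,0,0.6],[0.05,5.2,19.4,0,0,0,0.6],[0.05,5.2,19.4,0,0,0,0.6],[0.05,5.2,19.4,0,0,0,0.6]],
  ],
)

```text
time_s: 5.45
ee_pos: [0.4498, -0.3933, 0.0153]
eef_rot: [3.141, -0.006, -0.151]
force: [-0.3, 0.2, 1.5]
grip_width: 0.0565
```

Close with moderate grip.

Call:
play_rows(
  steps=[
    [[-0.1,0,0.1,0,0.005,0,0.4],[-0.1,0,0.1,0,0.005,0,0.2],[-0.1,0,0.1,0,0.005,0,0.1],[-0.1,0,0.1,0,0.005,0,0],[-0.1,0,0.1,0,0.005,0,0],[-0.1,0,0.1,0,0.005,0,0],[-0.1,0,0.1,0,0.005,0,0],[-0.1,0,0.1,0,0.005,0,0]],
  ],
  force=40,
)

```text
time_s: 6.12
ee_pos: [0.4488, -0.3932, 0.0143]
eef_rot: [3.141, -0.011, -0.152]
force: [-0.6, 0.1, 1.3]
grip_width: 0.0098
```

Run:
```python
from h import *
o=ctrl.get_obs()
# board: centre (.503,-.1797), yaw -.149
a=.149; X=np.array([np.cos(a),-np.sin(a)]); Y=np.array([np.sin(a),np.cos(a)]); C=np.array([.503,-.1797])
for bx in(-.10,-.085,-.030):
    print(bx,(C+X*bx).round(4)); mv([*(C+X*bx),.10],-.149)
```

```text
-0.1 [ 0.4041 -0.1649]
move [ -7.77 -21.89  -8.67] [ 0.    -0.011 -0.003] from [ 0.4488 -0.3932  0.0143] [ 3.141 -0.011 -0.152] t 6.1167 F [-0.6  0.1  1.3] g 0.0098
-0.085 [ 0.4189 -0.1671]
move [ -6.27 -21.9   -8.65] [ 0.    -0.011 -0.003] from [ 0.4488 -0.3932  0.0143] [ 3.141 -0.011 -0.152] t 6.1167 F [-0.6  0.1  1.3] g 0.0098
-0.03 [ 0.4733 -0.1752]
move [ -0.77 -21.91  -8.59] [ 0.    -0.011 -0.003] from [ 0.4488 -0.3932  0.0143] [ 3.141 -0.011 -0.152] t 6.1167 F [-0.6  0.1  1.3] g 0.0098
```

Call:
play_rows(
  steps=[
    [[0,0,-1,0,0,0,0],[0,0,-3.5,0,0,0,0],[0,0,-7,0,0,0,0],[-1,-3,-8,0,0,0,0],[-2,-6,-8,0,0,0,0],[-3,-9,-8,0,0,0,0],[-4,-12,-8,0,0,0,0],[-5,-15,-8,0,0,0,0],[-6.3,-18,-8,0,0,0,0],[-6.3,-20.5,-8,0,0,0,0],[-6.3,-21.9,-7,0,0,0,0],[-6.3,-21.9,-5,0,0,0,0],[-6.3,-21.9,-3.5,0,0,0,0],[-6.3,-21.9,-3,0,0,0,0],[-6.3,-21.9,-3,0,0,0,0],[-6.3,-21.9,-3,0,0,0,0]],
  ],
)

```text
time_s: 7.45
ee_pos: [0.4195, -0.1674, 0.0442]
eef_rot: [3.141, -0.012, -0.152]
force: [0.3, -0.3, -1.2]
grip_width: 0.0095
```

Run:
```python
from h import *
import pickle
cs={n:cam(n) for n in("wrist","side","top")}
pickle.dump(cs,open("cs4.pkl","wb"))
r=lambda i,h:cv2.resize(i,(int(i.shape[1]*h/i.shape[0]),h),interpolation=cv2.INTER_CUBIC)
w=cs["wrist"]["frame"]; s=cs["side"]["frame"][170:290,210:390];t=cs["top"]["frame"][120:280,210:350]
im=np.zeros((600,800,3),np.uint8)
a=r(w[0:300],300);b=r(s,300);c=r(t,300);im[:300,:560]=a;im[300:,:b.shape[1]]=b;im[300:,450:450+c.shape[1]]=c
cv2.imwrite("pics/p4.png",im); mv([.4189,-.1671,.029],-.149)
```

```text
move [-0.1  -0.03  1.54] [ 0.001 -0.013 -0.003] from [ 0.4197 -0.1675  0.0444] [ 3.141 -0.013 -0.152] t 7.6 F [-0.3  0.3 -0.9] g 0.0096
```

View pics/p4.png

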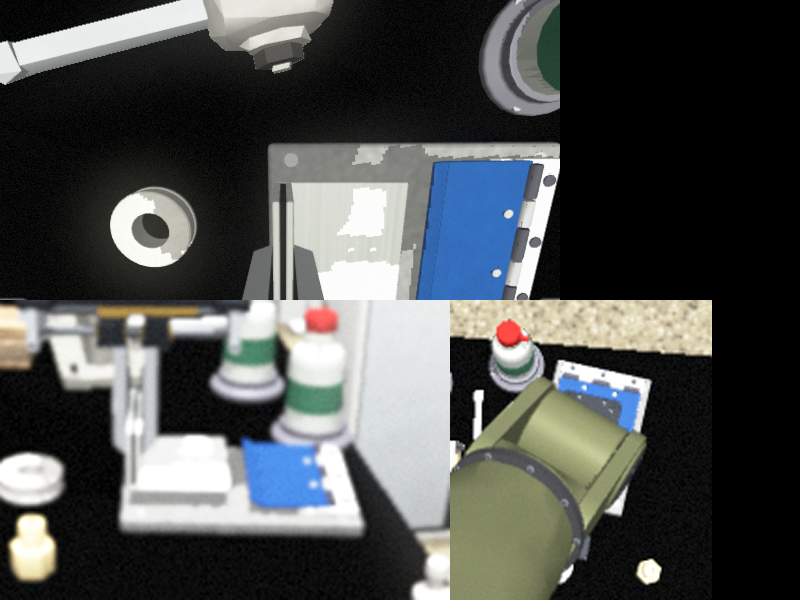

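The flashing hovers level over the free bed. In the wrist view the flange's left edge is at v≈183 and its free edge runs from (408,183). The plate's left corner is at (434,162) and the board's left edge is at v≈145.

Run:
```python
from h import *
import pickle
w=pickle.load(open("cs4.pkl","rb"))["wrist"]; f=w["frame"].astype(int); g=f.max(2)
blue=((f[...,0]>f[...,2]+60))
a=.149; X=np.array([np.cos(a),-np.sin(a)]); Y=np.array([np.sin(a),np.cos(a)]); C=np.array([.503,-.1797])
def B(u,v,z): d=onz(w,u,v,z)[:2]-C; return np.round([d@X*1e3,d@Y*1e3],1)
for u in(300,340,380,500): # board left edge: first bright from above
    v=[v for v in range(125,160) if g[v,u]>g[v-2,u]+25][:1]; print("board edge",u,v, v and B(u,v[0]-.5,.015))
for v in(180,220,260,290):
    u=np.where(blue[v])[0].min(); print("plate edge",v,u,B(u,v,.026), g[v,395:416].tolist())
for u in(460,500): v=np.where(blue[:,u])[0].min(); print("plate left",u,v,B(u,v,.0235))
for u in(310,340,390): 
    print("strip left",u,g[176:190,u].tolist())
for p in((300,183),(400,183),(408,184),(401,260)): print(p,B(*p,.034))
for v in (210,260): print(g[v,264:300].tolist())
```

```text
board edge 300 [143] [-74.1  66.1]
board edge 340 [143] [-48.9  66. ]
board edge 380 [143] [-23.7  65.9]
board edge 500 [142] [52.3 66.2]
plate edge 180 432 [ 6.9 43.9] [130, 127, 128, 129, 132, 129, 132, 131, 130, 132, 133, 132, 134, 132, 128, 132, 132, 130, 131, 128, 128]
plate edge 220 427 [ 7. 18.] [210, 212, 212, 217, 216, 218, 215, 215, 209, 157, 133, 134, 131, 130, 131, 131, 130, 131, 131, 130, 130]
plate edge 260 421 [ 6.4 -9.8] [213, 216, 210, 216, 195, 188, 191, 191, 190, 191, 190, 189, 193, 191, 193, 194, 196, 194, 144, 127, 130]
plate edge 290 418 [  7.  -32.1] [252, 230, 194, 190, 190, 194, 192, 189, 191, 190, 190, 191, 195, 195, 144, 131, 132, 128, 132, 130, 131]
plate left 460 161 [24.  55.2]
plate left 500 161 [48.7 55. ]
strip left 310 [131, 132, 131, 133, 134, 132, 165, 211, 221, 221, 222, 221, 222, 219]
strip left 340 [136, 135, 135, 135, 133, 138, 164, 206, 221, 221, 220, 220, 220, 220]
strip left 390 [134, 133, 136, 136, 134, 134, 165, 211, 220, 220, 219, 218, 215, 218]
(300, 183) [-75.   44.1]
(400, 183) [-15.7  43.7]
(408, 184) [-10.9  43.1]
(401, 260) [-10.2  -6. ]
[30, 28, 34, 28, 45, 100, 118, 119, 166, 198, 212, 213, 211, 214, 196, 133, 72, 45, 50, 51, 51, 46, 151, 193, 215, 217, 216, 216, 200, 174, 211, 219, 220, 220, 218, 220]
[109, 109, 110, 111, 111, 113, 110, 68, 68, 172, 209, 214, 213, 215, 201, 168, 86, 50, 44, 46, 45, 46, 167, 198, 213, 214, 213, 210, 196, 101, 60, 105, 115, 113, 112, 114]
```

Call:
play_rows(
  steps=[
    [[0,-0.15,0.5,0,0,0,0],[0,-0.15,1,0,0,0,0],[0,-0.15,1.3,0,0,0,0],[0,-0.15,1.5,0,0,0,0],[0,-0.15,1.55,0,0,0,0],[0,-0.15,1.55,0,0,0,0]],
  ],
)

```text
time_s: 8.1
ee_pos: [0.42, -0.166, 0.0293]
eef_rot: [3.141, -0.012, -0.152]
force: [-4.9, 2.2, 10.6]
grip_width: 0.0097
```

Call:
play_rows(
  steps=[
    [[0.3,0,-0.04,0,0,0,0],[0.8,0,-0.04,0,0,0,0],[1.3,0,-0.04,0,0,0,0],[1.8,0,-0.04,0,0,0,0],[2.3,0,-0.04,0,0,0,0],[2.8,0,-0.04,0,0,0,0],[3.3,0,-0.04,0,0,0,0],[3.8,0,-0.04,0,0,0,0],[4.3,0,-0.04,0,0,0,0],[4.7,0,-0.04,0,0,0,0],[4.9,0,-0.04,0,0,0,0],[4.9,0,-0.04,0,0,0,0],[4.9,0,-0.04,0,0,0,0]],
  ],
)

```text
time_s: 9.18
ee_pos: [0.4683, -0.1733, 0.0301]
eef_rot: [3.141, -0.012, -0.152]
force: [0.4, -0.2, -1.7]
grip_width: 0.0099
```

Run:
```python
from h import *
import pickle
cs={n:cam(n) for n in("wrist","side")}
pickle.dump(cs,open("cs5.pkl","wb"))
r=lambda i,h:cv2.resize(i,(int(i.shape[1]*h/i.shape[0]),h),interpolation=cv2.INTER_CUBIC)
w=cs["wrist"]["frame"]; s=cs["side"]["frame"][170:290,210:390]
im=np.zeros((600,800,3),np.uint8)
im[:300,:560]=w[:300];b=r(s,300);im[300:,:b.shape[1]]=b
cv2.imwrite("pics/p5.png",im); mv([.4733,-.1752,.029],-.149)
```

```text
move [0.53 0.11 0.12] [ 0.001 -0.012 -0.003] from [ 0.4682 -0.1733  0.0302] [ 3.141 -0.012 -0.152] t 9.2833 F [-0.2  0.1 -1.8] g 0.0099
```

View pics/p5.png

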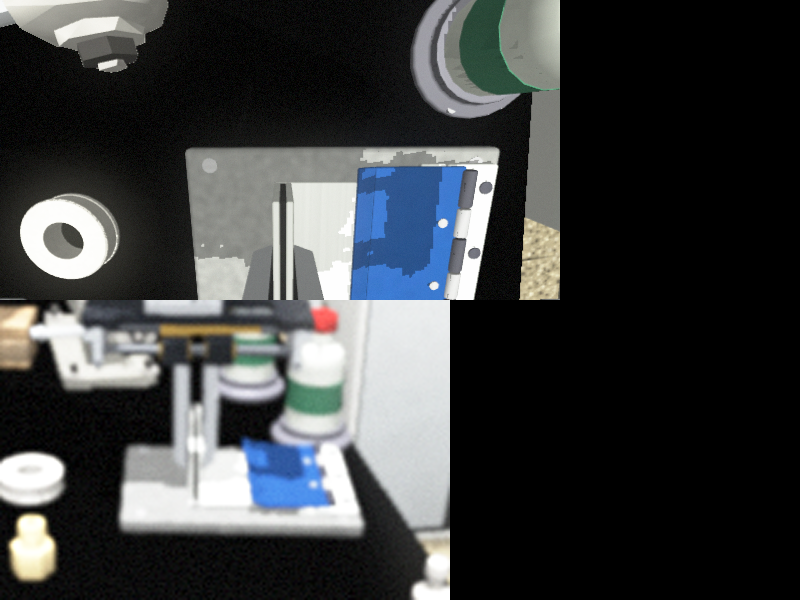

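The flange is tucked under the plate, and the plate is still lying down. Now the last few mm to the stop, checking force.

Call:
play_rows(
  steps=[
    [[0.2,0,0.05,0,0,0,0],[0.4,0,0.05,0,0,0,0],[0.55,0,0.05,0,0,0,0],[0.65,0,0.05,0,0,0,0],[0.7,0,0.05,0,0,0,0],[0.7,0,0.05,0,0,0,0]],
  ],
)

```text
time_s: 9.78
ee_pos: [0.4746, -0.1743, 0.0295]
eef_rot: [3.141, -0.01, -0.152]
force: [-4.0, -0.4, -0.3]
grip_width: 0.0095
```

Call:
play_rows(
  steps=[
    [[0.1,0,0.05,0,0,0,0],[0.15,0,0.1,0,0,0,0],[0.15,0,0.13,0,0,0,0],[0.15,0,0.13,0,0,0,0],[0.15,0,0.13,0,0,0,0]],
  ],
)

```text
time_s: 10.2
ee_pos: [0.4747, -0.1743, 0.0292]
eef_rot: [3.141, -0.007, -0.151]
force: [-20.0, 3.5, 24.3]
grip_width: 0.0097
```

Call:
play_rows(
  steps=[
    [[0.03,0,0.05,0,0,0,0],[0.03,0,0.05,0,0,0,0],[0.03,0,0.05,0,0,0,0],[0.03,0,0.05,0,0,0,0]],
  ],
)

```text
time_s: 10.53
ee_pos: [0.4747, -0.1743, 0.0293]
eef_rot: [3.141, -0.006, -0.151]
force: [-9.9, 2.2, 12.3]
grip_width: 0.0099
```

Run:
```python
from h import *
import pickle
cs={n:cam(n) for n in("wrist","side","top")}
r=lambda i,h:cv2.resize(i,(int(i.shape[1]*h/i.shape[0]),h),interpolation=cv2.INTER_CUBIC)
w=cs["wrist"]["frame"]; s=cs["side"]["frame"][170:290,210:390];t=cs["top"]["frame"][100:280,200:400]
im=np.zeros((600,800,3),np.uint8)
im[:300,:560]=w[:300];b=r(s,300);im[300:,:b.shape[1]]=b;c=r(t,300);im[300:,455:455+c.shape[1]]=c
cv2.imwrite("pics/p6.png",im)
f=w.astype(int);g=f.max(2);blue=f[...,0]>f[...,2]+60;W=cs["wrist"]
a=.149; X=np.array([np.cos(a),-np.sin(a)]); Y=np.array([np.sin(a),np.cos(a)]); C=np.array([.503,-.1797])
def B(u,v,z): d=onz(W,u,v,z)[:2]-C; return np.round([d@X*1e3,d@Y*1e3],1)
for v in(190,230,280): u=np.where(blue[v])[0].min(); print("plate edge",u,B(u,v,.026))
for u in(300,320): print("strip left",g[174:192,u].tolist())
v=183;print(B(300,183,.019),B(279,220,.065),B(279,270,.065)); print(g[220,266:300].tolist(),g[270,266:300].tolist())
for _ in range(1): mv([.4747,-.1743,.029],-.149)
```

```text
plate edge 347 [ 7.1 42.6]
plate edge 345 [ 7.2 18.4]
plate edge 342 [  7.  -14.5]
strip left [151, 150, 150, 151, 149, 150, 145, 145, 185, 228, 237, 237, 237, 236, 236, 236, 237, 237]
strip left [145, 148, 148, 143, 144, 147, 147, 147, 184, 225, 235, 233, 233, 233, 233, 233, 232, 232]
[-19.4  45.4] [-31.7  37.2] [-31.8  11.9]
[143, 143, 143, 142, 146, 147, 189, 220, 229, 232, 231, 231, 219, 141, 73, 59, 53, 59, 60, 64, 189, 222, 230, 231, 232, 232, 216, 188, 227, 234, 233, 232, 232, 234] [127, 124, 126, 124, 92, 50, 69, 201, 227, 229, 232, 231, 223, 189, 95, 52, 54, 54, 56, 57, 190, 220, 230, 229, 231, 228, 213, 109, 51, 75, 119, 129, 128, 129]
move [0.   0.   0.02] [ 0.    -0.006 -0.002] from [ 0.4747 -0.1743  0.0292] [ 3.141 -0.006 -0.151] t 10.6833 F [-9.5  1.4 12.1] g 0.0098
```

View pics/p6.png

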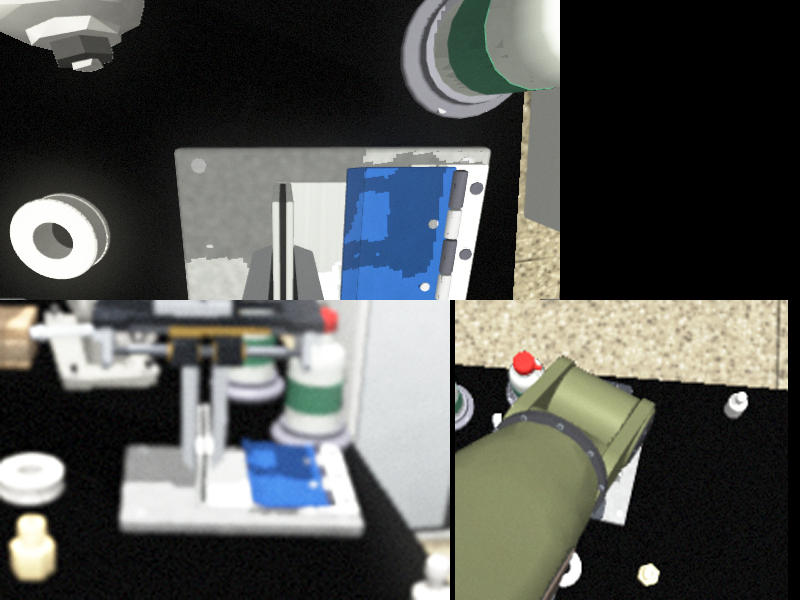

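The plate edge reads unchanged, so the plate is down. The flashing is square and centred at the stop, with about 12 N pressing down and the grip closed at 9.8 mm. Handing in.

```bash
python3 -c "
from station import ctrl
print(ctrl.hand_in()); o=ctrl.get_obs(); print(o['time_s'],o['force'],o['grip_width'])"
```

```text
the job is handed in; nothing more can be done
None
the job is handed in; nothing more can be done
```

The job is handed in, and my last checks were consistent with every end condition. The hand-in gave no verdict.

- **Cap:** I pressed the cap of the right-hand canister, the one at the board's far left corner. It went down about 6 mm with about 23 N against the end of its travel. I then raised the fingers about 10 cm clear so the cap could spring back. I judged the press from force and height and did not measure the cap's travel afterwards.
- **Flashing:** I gripped it by the upstand, laid it on the bed and slid it under the plate until the stop pushed back with about 20 N. I then eased off to a lighter push.
- **Last checks, at about 10.7 s:**
  - The wrist force showed about 12 N pressing the flashing down and about 10 N against the stop.
  - The gripper was still closed on the upstand, at 9.8 mm.
  - The flashing's side edge was about 1 mm from where it should be when centred, and it was square to within about 0.01 rad.
  - The plate's edge was in the same place as before the slide, so the plate was down.
- **Nose position:** the computed nose position was about 1 mm past the stop, which is within the 2 mm camera calibration.
- **Bystanders:** the ring gauge, adaptor and small weight looked undisturbed in the final pictures, though I did not measure their positions again.

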